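# Lay out gear samples at the test stations

## Task

Pick out the four toothed gears and, working from the smallest to the largest, set each flat, hub up and centred at its station: the smallest on the gear tester's empty seat beside the brass master gear, the next on the balance pan, the next on the black pad of the orange press base, and the largest in the middle of the blue tray. Leave the two smooth-rimmed flanges where they are.

Things in the scene. Friction and masses are not known exactly. Their poses are not given: they have to be found in the camera images.
- gear12_hub (a point): steel spur gear with 12 teeth, 42 mm over the teeth, lying flat hub up: a toothed disc 10 mm thick with a round hub 24 mm in diameter rising from it, 46 mm tall overall, about 0.2 kg. This point is on the axis inside the hub, 30 mm above the underside (16 mm below the hub's top, 20 mm above the disc's top face); z up along the axis. Take it by the hub, with the fingertips kept above the disc.
- gear16_hub (a point): steel spur gear with 16 teeth, 54 mm over the teeth, lying flat hub up: a toothed disc 10 mm thick with a round hub 24 mm in diameter rising from it, 46 mm tall overall, about 0.28 kg. This point is on the axis inside the hub, 30 mm above the underside (16 mm below the hub's top, 20 mm above the disc's top face); z up along the axis. Take it by the hub, with the fingertips kept above the disc.
- gear20_hub (a point): steel spur gear with 20 teeth, 66 mm over the teeth, lying flat hub up: a toothed disc 10 mm thick with a round hub 24 mm in diameter rising from it, 46 mm tall overall, about 0.37 kg. This point is on the axis inside the hub, 30 mm above the underside (16 mm below the hub's top, 20 mm above the disc's top face); z up along the axis. Take it by the hub, with the fingertips kept above the disc.
- gear24_hub (a point): steel spur gear with 24 teeth, 78 mm over the teeth, lying flat hub up: a toothed disc 10 mm thick with a round hub 24 mm in diameter rising from it, 46 mm tall overall, about 0.47 kg. This point is on the axis inside the hub, 30 mm above the underside (16 mm below the hub's top, 20 mm above the disc's top face); z up along the axis. Take it by the hub, with the fingertips kept above the disc.
- flange_a_hub (a point): steel flange with a smooth round rim 60 mm in diameter and four dark bolt holes, no teeth; same 24 mm hub, 10 mm disc and 46 mm height as the gears. Point on the axis in the hub, 30 mm above the underside. To be left where it is.
- flange_b_hub (a point): steel flange with a smooth round rim 72 mm in diameter and four dark bolt holes, no teeth; same 24 mm hub, 10 mm disc and 46 mm height as the gears. Point on the axis in the hub, 30 mm above the underside. To be left where it is.
- tester_seat (a point): gear tester, fixed: grey base 85 x 130 mm and 18 mm high carrying a brass master gear (48 mm across, top at 42 mm) and, beside it, an empty round steel seat 36 mm in diameter. This point is the centre of the seat's flat top, 30 mm above the bench; z up, the master gear's axis lies 58 mm away along +y of this frame (its teeth span 30 to 40 mm above the bench). A gear centred on the seat stands clear of the master gear by 13 mm.
- balance_pan (a point): laboratory balance, fixed: cream body 125 x 115 mm, 36 mm high, with a round steel pan 86 mm in diameter. This point is the centre of the pan's flat top, 48 mm above the bench; the pan does not sink. z up.
- anvil_pad (a point): press base without its column, fixed: orange plate 125 x 110 mm, 18 mm high, with a black round rubber pad 74 mm in diameter. This point is the centre of the pad's flat top, 24 mm above the bench; z up. A column stub 24 mm across, 6 mm higher than the pad, stands 58 mm away along +x of this frame.
- tray_floor (a point): shallow square blue tray, fixed: 125 x 125 mm outside, walls 4 mm thick and 10 mm high. This point is the centre of its inner floor, 5 mm above the bench; z up.
Not all that is in view belongs to the job. What is shaped like the part that bears gear12_hub but purple or turquoise is not meant.

How it is judged:
On the way, in this order (a step that is already met when the one before it is completed fails the run):
1. the smallest gear stands released on the gear tester's empty seat (horizontal distance between gear12_hub and tester_seat below 0.012 m and z of gear12_hub in the frame of tester_seat between 0.025 and 0.035 m and angle between gear12_hub's own z axis and vertical below 0.12 rad and linear speed of gear12 below 0.03 m/s and contact force between the fingers and gear12 below 0.2 N), for 0.2 s.
2. the second smallest gear stands released on the balance pan (horizontal distance between gear16_hub and balance_pan below 0.015 m and z of gear16_hub in the frame of balance_pan between 0.025 and 0.035 m and angle between gear16_hub's own z axis and vertical below 0.12 rad and linear speed of gear16 below 0.03 m/s and contact force between the fingers and gear16 below 0.2 N), for 0.2 s.
3. the second largest gear stands released on the black pad of the orange base (horizontal distance between gear20_hub and anvil_pad below 0.015 m and z of gear20_hub in the frame of anvil_pad between 0.025 and 0.035 m and angle between gear20_hub's own z axis and vertical below 0.12 rad and linear speed of gear20 below 0.03 m/s and contact force between the fingers and gear20 below 0.2 N), for 0.2 s.
4. the largest gear stands released in the blue tray (horizontal distance between gear24_hub and tray_floor below 0.018 m and z of gear24_hub in the frame of tray_floor between 0.025 and 0.035 m and angle between gear24_hub's own z axis and vertical below 0.12 rad and linear speed of gear24 below 0.03 m/s and contact force between the fingers and gear24 below 0.2 N), for 0.2 s.
At the end, for the whole second after the job is handed in: All four gears stand hub up (within 0.12 rad), released, at rest, on their seats (height within 5 mm), centred: 12-tooth within 12 mm of the tester seat, 16-tooth within 15 mm of the pan, 20-tooth within 15 mm of the pad, 24-tooth within 18 mm of the tray centre (all of step 1 and all of step 2 and all of step 3 and all of step 4); the robot touches nothing.
It fails at once if a smooth flange is moved more than 20 mm from its place (distance of any of flange_a_hub, flange_b_hub from where it was at the start of the episode above 0.02 m).
It also fails if it takes over 120 s, if anything falls off the work surface, if the arm or the gripper's body presses on something with over 40 N, if the wrist force passes 120 N, or if a joint passes its speed limit or range.

## Robot

A 6-joint arm with a two-finger parallel gripper is mounted at the origin on the work surface. World frame = base frame: x ahead of the robot, y to its left, z up, the work surface at z = 0. Lengths are in m, angles in rad, forces in N, time in s.
With the tool pointing down it reaches from about 0.425 to 0.95 m from the base axis. Payload 3.5 kg.
Tool frame: the origin (TCP) lies on the centre line of the jaws, within the pads' length; the fingertips stand 11 mm ahead of it and the grasp point (between the pads) lies 8 mm behind it; z points along the fingers, y is the line along which they close (so a half turn about z gives the same grasp; the last joint's range is limited). The gripper opens to 85 mm and grips with 20 to 120 N. Pads are 22 mm wide; open, the fingers measure 114 mm over their backs; the gripper's body (76 mm by 85 mm) begins 54 mm behind the grasp point. The pads swing forward as they close: fully open they stand 13 mm farther back than shut.
Start: joints at [0.988, 0.286, 1.577, -0, 1.279, -0.15], TCP at [0.283, 0.613, 0.242] pointing down, gripper open.
Joint ranges: [-2.77, 2.77], [-0.9, 2.22], [0.21, 2.48], [-1.53, 4.67], [0.24, 2.81], [-2.84, 2.84]. Speed limits (rad/s): [2.79, 2.79, 3.14, 3.14, 3.14, 3.14].

## Interface

Orientations are given as a unit quaternion [x, y, z, w].
In Python, from plant import ctrl gives the robot as it stands.
- The arm moves only by the tool step_arm, never from a script. Its argument "motion" is a list of rows, each an object with "offset": the shift along the tool's x, y, z in m, a list of three; "twist": the turn about the tool's z in degrees. A call has 1 to 12 rows; each row is the pose to reach, as a shift and turn from the pose commanded when the call began, along the tool's axes at that moment; what a row does not reach only later rows make up. A row lasts 1/10 s, in which the tool goes at most 50 mm and 8.59 degrees, less where a joint would pass 70% of its speed; a pose out of reach is approached as far as the arm can. A call with a gripper value outside its range is refused whole. "gripper" is the finger opening in m, from 0 to 0.0854, set as the call begins (left out, the last holds). The fingers move at their own pace and stop on an object; "grip_force" is the grip in N (left out, the last holds). Time passes only in rows, so rows that repeat a pose let the fingers close. It gives the time, the measured TCP pose, the force, the opening and the grip force at its end, in the units of the state.
- ctrl.get_state(): the state, without advancing time (a new reading comes with each control period).
- ctrl.read_camera(name): name is "side" or "top"; returns the picture (480x640x3 uint8, blue, green, red); there is no depth.
- ctrl.calibration(name): a dict with "fx", "fy", "cx", "cy" (pixels), "k1" (the pictures are not rectified: a ray, as slopes to the right and down, at radius r is drawn at 1 + k1 r^2 times it, then the intrinsics apply), "cam_to_world" (4x4, takes a point from camera to world coordinates). Camera axes: x right, y up, looking along -z (the intrinsics and any distortion apply to the point x, -y, -z); pixel columns grow to the right and rows downward; lengths in m; the calibration is good to about 2 mm. A picture is of the moment at which its call begins. calibration takes no time and is no camera call.
- ctrl.sign_off(): hands the job in; it is judged then, once.
The state is a dict: "time": time; "qpos": joint angles; "dq": joint speeds; "joint_efforts": joint torques, N m; "eef_pos": TCP position; "tcp_rot": TCP orientation; "contact_force": force on the tool from outside, world axes, zero at the start; "wrist_torque": the same for the moment, N m; "opening": opening from 0.0 (shut) to 1.0 (fully open); "finger_force": force on a finger pad.
Only numpy, scipy, OpenCV 4.12 (cv2) and the standard library are available. Lean on these libraries where they do the work, as an engineer would, in place of code of your own. Each camera call takes 0.05 s, during which the arm holds its last target. There are 200 camera calls.

## Working session

There is one attempt and no reset: what is moved stays moved. The work goes in short steps, Python scripts to look and compute and a tool call to move; the robot and the scene stay as the last step left them, time stands still between calls to the robot, and variables do not carry over. Pictures are saved under pics/ and viewed, at most 14 in all, crops included, and the job is handed in when it is done.

Besides the shell and the picture viewer there is one more tool, called by a JSON object that holds its "fn" and its "kwargs", one argument or row to a line. step_arm: Moves the arm, as the interface text tells. Its arguments: {"type":"object","properties":{"motion":{"type":"array"},"gripper":{"type":"number"},"grip_force":{"type":"number"}},"required":["motion"]}

```bash
mkdir -p pics; ls; python3 - <<'E'
from plant import ctrl
import cv2
s=ctrl.get_state(); print(s)
for n in("top","side"):
    cv2.imwrite(f"pics/{n}0.png",ctrl.read_camera(n)); print(ctrl.calibration(n))
E
```

```text
pics
{'time': 0.0, 'qpos': array([ 9.88008932e-01,  2.87196301e-01,  1.57817511e+00, -1.52678677e-05,
        1.27863121e+00, -1.49973005e-01]), 'dq': array([ 1.90553853e-03,  1.11677106e-03, -2.87042160e-03,  1.07673513e-03,
        9.91695047e-04, -8.03272589e-05]), 'joint_efforts': array([-1.68578626e-03, -4.05969822e+01, -2.92630291e+01, -2.60196894e-04,
        5.66818519e-03,  1.45449502e-05]), 'eef_pos': array([0.28271789, 0.612237  , 0.24092777]), 'tcp_rot': array([ 2.14719701e-01,  9.76674971e-01, -1.12762289e-03, -4.24846853e-04]), 'contact_force': array([ 0.28947949, -0.6113412 ,  0.39172747]), 'wrist_torque': array([0.00538007, 0.06008285, 0.04814019]), 'finger_force': 0.0, 'opening': 0.9970269857689283}
{'fx': 446.4826580328614, 'fy': 446.4826580328614, 'cx': 318.43204149775744, 'cy': 237.12440683070471, 'k1': -0.10694740731519503, 'cam_to_world': array([[ 0.14915283,  0.96767648, -0.20336092,  0.30392429],
       [-0.98879998,  0.14706338, -0.02543527, -0.02202615],
       [ 0.00529383,  0.20487701,  0.97877341,  0.95843124],
       [ 0.        ,  0.        ,  0.        ,  1.        ]])}
{'fx': 495.6871228930891, 'fy': 495.6871228930891, 'cx': 318.43846559973696, 'cy': 248.29158177285223, 'k1': -0.05903713101645149, 'cam_to_world': array([[-0.83598447,  0.30841901, -0.45388068,  0.06310597],
       [-0.54869775, -0.45805989,  0.69936536,  0.67012812],
       [ 0.00779303,  0.8337019 ,  0.55215978,  0.56818769],
       [ 0.        ,  0.        ,  0.        ,  1.        ]])}
```

View pics/top0.png

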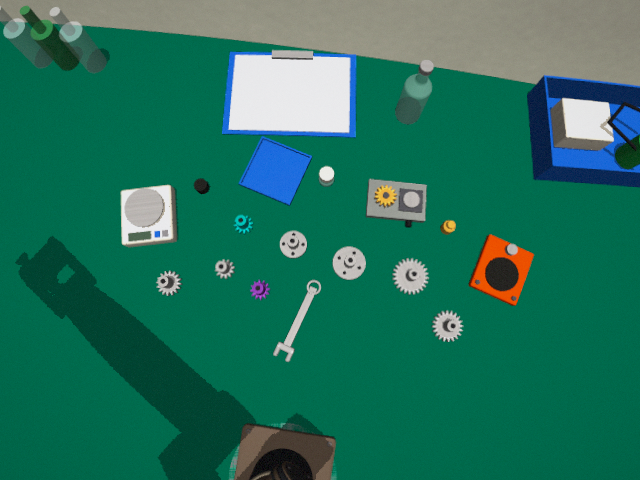

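View pics/side0.png

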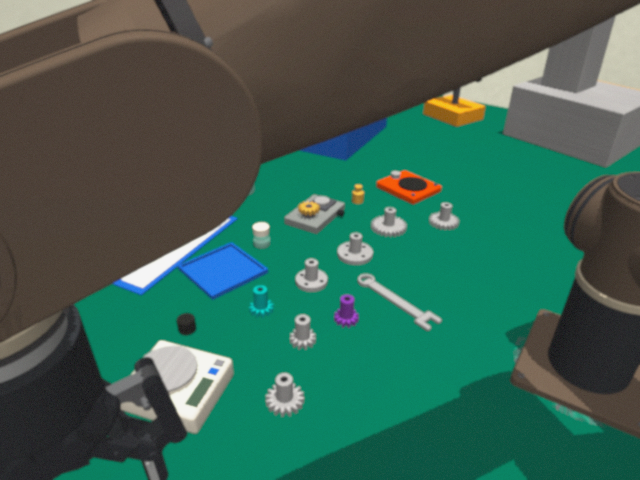

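Candidates for the 12-tooth gear: the steel gear at (224,268). It could be mistaken for the turquoise (243,223) and purple (260,289) copies, gear16 (168,283), flange A (293,244), flange B (349,263), gear24 (411,276) or gear20 (447,326). By description I choose (224,268). Stations: pan (145,208), tray (276,171), seat (411,200), pad (502,273).

```bash
cat > h.py <<'E'
import numpy as np, cv2
from plant import ctrl
def cast(n,px,z):
    c=ctrl.calibration(n); K=np.array([[c['fx'],0,c['cx']],[0,c['fy'],c['cy']],[0,0,1]])
    u=cv2.undistortPoints(np.float64(px).reshape(-1,1,2),K,np.array([c['k1'],0,0,0.])).reshape(-1,2)
    T=c['cam_to_world']; d=np.c_[u[:,0],-u[:,1],-np.ones(len(u))]@T[:3,:3].T
    return (T[:3,3]+d*((z-T[2,3])/d[:,2])[:,None])[:,:2]
def blob(mask,seed,n,z):
    cs,_=cv2.findContours(mask,cv2.RETR_EXTERNAL,cv2.CHAIN_APPROX_NONE)
    cs=[c for c in cs if cv2.contourArea(c)>60]
    c=max(cs,key=lambda c:cv2.pointPolygonTest(c,tuple(map(float,seed)),True))
    return cast(n,c,z).astype(np.float32)
E
cat > m.py <<'E'
from h import *
im=cv2.imread('pics/top0.png'); H,S,V=cv2.split(cv2.cvtColor(im,cv2.COLOR_BGR2HSV))
grey=((S<70)&(V>70)).astype(np.uint8)*255
for n,s in dict(g12=(224,268),g16=(168,283),fa=(293,244),fb=(349,263),g24=(411,276),g20=(447,326)).items():
    p=blob(grey,s,'top',.01); c,r=cv2.minEnclosingCircle(p)
    print(n,np.round(c,4),'dia',round(2*r,4))
blue=((H>100)&(H<125)&(S>120)&(V>60)).astype(np.uint8)*255
p=blob(blue,(276,171),'top',.01); print('tray',cv2.minAreaRect(p))
org=((H<14)&(S>150)&(V>120)).astype(np.uint8)*255
p=blob(org,(502,273),'top',.018); print('orange',cv2.minAreaRect(p))
blk=((V<60)).astype(np.uint8)*255
p=blob(blk,(502,273),'top',.024); print('pad',cv2.fitEllipse(p))
print('bal', cv2.minAreaRect(blob(grey,(145,230),'top',.036)))
print('tester', cv2.minAreaRect(blob(grey,(395,214),'top',.018)))
tiles=[]
for (x,y) in [(224,268),(145,212),(398,200),(502,273),(430,300),(293,244)]:
    t=cv2.resize(im[y-35:y+35,x-35:x+35],(264,264),interpolation=cv2.INTER_CUBIC); tiles.append(t)
cv2.imwrite('pics/tiles.png',np.vstack([np.hstack(tiles[:3]),np.hstack(tiles[3:])]))
E
python3 m.py
```

```text
g12 [0.4029 0.1927] dia 0.0431
g16 [0.3541 0.3064] dia 0.0557
fa [0.4777 0.0552] dia 0.0602
fb [ 0.4555 -0.0701] dia 0.073
g24 [ 0.4469 -0.2041] dia 0.0794
g20 [ 0.3527 -0.2948] dia 0.0672
tray ((0.6398507952690125, 0.12198027968406677), (0.12657411396503448, 0.12661850452423096), 75.29209899902344)
orange ((0.48923370242118835, -0.4014284908771515), (0.10983656346797943, 0.1255718171596527), 73.80307006835938)
pad ((0.47796931862831116, -0.39842671155929565), (0.0681089460849762, 0.07043865323066711), 19.306026458740234)
bal ((0.4882453680038452, 0.37442612648010254), (0.13079330325126648, 0.12289886176586151), 15.070453643798828)
tester ((0.6075226664543152, -0.15436401963233948), (0.08708956092596054, 0.13075630366802216), 3.030824899673462)
```

View pics/tiles.png

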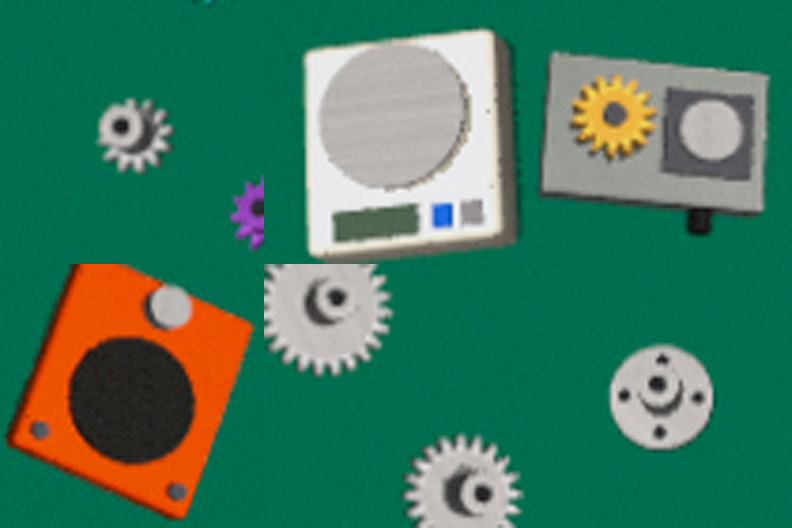

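The tiles confirm that the steel 12-tooth gear is the right pick. They also show the pan centre at (144.4,207.1), the seat at (411.1,199.1) and the master at about (385.2,195). The hub tops of g12, g20 and g24 can be cross-checked.

```bash
python3 - <<'E'
from h import *
from scipy.spatial.transform import Rotation as R
for n,p,z in [('pan',(144.4,207.1),.048),('seat',(411.1,199.1),.03),('master',(385.2,195),.042),('stub',(512,249),.03),('g12',(221,266.3),.046),('g20',(452.7,325.1),.046),('g24',(414,273.6),.046)]:
    print(n,cast('top',[p],z).round(4))
s=ctrl.get_state(); A=R.from_quat(s['tcp_rot']); print(A.as_matrix().round(3))
print(A.inv().apply(np.array([.404,.1925,.15])-s['eef_pos']).round(4))
E
```

```text
pan [[0.5021 0.3807]]
seat [[ 0.6108 -0.1848]]
master [[ 0.6073 -0.1262]]
stub [[ 0.5338 -0.4158]]
g12 [[0.4022 0.1918]]
g20 [[ 0.3536 -0.2959]]
g24 [[ 0.447  -0.2051]]
[[-0.908  0.419 -0.001]
 [ 0.419  0.908 -0.002]
 [ 0.    -0.002 -1.   ]]
[-0.2862 -0.33    0.0917]
```

{"fn": "step_arm", "kwargs": {
  "motion": [
    {"offset": [-0.035,-0.04,0.01],"twist": 8},
    {"offset": [-0.07,-0.08,0.02],"twist": 16},
    {"offset": [-0.105,-0.12,0.03],"twist": 24},
    {"offset": [-0.14,-0.16,0.04],"twist": 32},
    {"offset": [-0.175,-0.2,0.05],"twist": 40},
    {"offset": [-0.21,-0.24,0.06],"twist": 48},
    {"offset": [-0.245,-0.285,0.075],"twist": 56},
    {"offset": [-0.286,-0.331,0.092],"twist": 65.2},
    {"offset": [-0.286,-0.331,0.092],"twist": 65.2},
    {"offset": [-0.286,-0.331,0.092],"twist": 65.2},
    {"offset": [-0.286,-0.331,0.092],"twist": 65.2}
  ],
  "gripper": 0.055,
  "grip_force": 40
}}

```text
time: 1.2
eef_pos: [0.4037, 0.1914, 0.1498]
tcp_rot: [0.708, 0.706, -0.0, -0.0]
contact_force: [0.1, -0.5, -0.6]
opening: 0.647
finger_force: 0.0
```

{"fn": "step_arm", "kwargs": {
  "motion": [
    {"offset": [0.0,-0.001,0.04]},
    {"offset": [0.0,-0.001,0.08]},
    {"offset": [0.0,-0.001,0.105]},
    {"offset": [0.0,-0.001,0.125]},
    {"offset": [0.0,-0.001,0.125]},
    {"offset": [0.0,-0.001,0.125]}
  ]
}}

```text
invalid input at $.motion[0]: expected keys offset, twist
```

{"fn": "step_arm", "kwargs": {
  "motion": [
    {"offset": [0,0,0]},
    {"offset": [0,0,0]},
    {"offset": [0,0,0]},
    {"offset": [0,0,0]},
    {"offset": [0,0,0]},
    {"offset": [0,0,0]}
  ],
  "gripper": 0.0,
  "grip_force": 40
}}

```text
invalid input at $.motion[0]: expected keys offset, twist
```

{"fn": "step_arm", "kwargs": {
  "motion": [
    {"offset": [0,0,-0.02]},
    {"offset": [0,0,-0.06]},
    {"offset": [0,0,-0.1]},
    {"offset": [0,0,-0.125]},
    {"offset": [0,0,-0.125]},
    {"offset": [0,0,-0.125]}
  ]
}}

```text
invalid input at $.motion[0]: expected keys offset, twist
```

```bash
python3 - <<'E'
from h import *
print(ctrl.get_state()['opening'])
a=ctrl.read_camera('side')[170:440,150:510]; b=ctrl.read_camera('top')[160:360,140:440]
cv2.imwrite('pics/g.png',np.hstack([cv2.resize(a,(400,300)),cv2.resize(b,(400,300))]))
E
```

```text
0.6468806116373532
```

View pics/g.png

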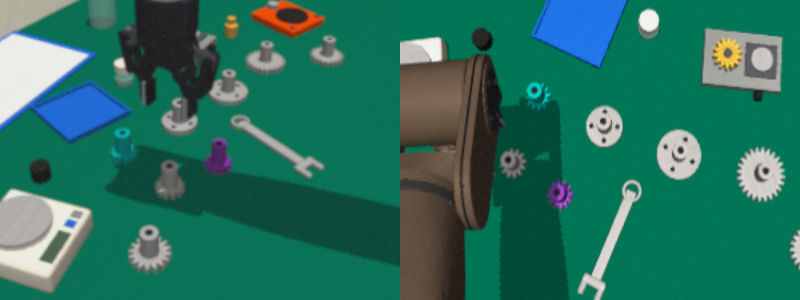

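The calls were refused because twist is required, and nothing moved. The picture shows g12 in place, with the gripper still above it.

{"fn": "step_arm", "kwargs": {
  "motion": [
    {"offset": [0.0,-0.001,0.04],"twist": 0},
    {"offset": [0.0,-0.001,0.08],"twist": 0},
    {"offset": [0.0,-0.001,0.105],"twist": 0},
    {"offset": [0.0,-0.001,0.125],"twist": 0},
    {"offset": [0.0,-0.001,0.125],"twist": 0},
    {"offset": [0.0,-0.001,0.125],"twist": 0}
  ]
}}

```text
time: 1.9
eef_pos: [0.4029, 0.1935, 0.0257]
tcp_rot: [0.706, 0.708, 0.0, -0.0]
contact_force: [0.2, 0.3, -0.0]
opening: 0.641
finger_force: 0.0
```

{"fn": "step_arm", "kwargs": {
  "motion": [
    {"offset": [0,0,0],"twist": 0},
    {"offset": [0,0,0],"twist": 0},
    {"offset": [0,0,0],"twist": 0},
    {"offset": [0,0,0],"twist": 0},
    {"offset": [0,0,0],"twist": 0},
    {"offset": [0,0,0],"twist": 0}
  ],
  "gripper": 0.0,
  "grip_force": 40
}}

```text
time: 2.5
eef_pos: [0.404, 0.1929, 0.0269]
tcp_rot: [0.707, 0.707, 0.001, 0.0]
contact_force: [-2.4, 1.5, 6.6]
opening: 0.27
finger_force: 39.7
```

{"fn": "step_arm", "kwargs": {
  "motion": [
    {"offset": [0,0,-0.02],"twist": 0},
    {"offset": [0,0,-0.06],"twist": 0},
    {"offset": [0,0,-0.1],"twist": 0},
    {"offset": [-0.03,0.02,-0.125],"twist": 0},
    {"offset": [-0.07,0.04,-0.125],"twist": 0},
    {"offset": [-0.11,0.06,-0.125],"twist": 0},
    {"offset": [-0.15,0.08,-0.125],"twist": 0},
    {"offset": [-0.19,0.1,-0.125],"twist": 0},
    {"offset": [-0.23,0.12,-0.125],"twist": 0},
    {"offset": [-0.27,0.15,-0.125],"twist": 0},
    {"offset": [-0.31,0.17,-0.125],"twist": 0},
    {"offset": [-0.345,0.19,-0.125],"twist": 0}
  ]
}}

```text
time: 3.7
eef_pos: [0.593, -0.1549, 0.1497]
tcp_rot: [0.707, 0.707, -0.0, -0.0]
contact_force: [0.1, 0.1, -1.9]
opening: 0.27
finger_force: 39.8
```

{"fn": "step_arm", "kwargs": {
  "motion": [
    {"offset": [-0.033,0.018,0],"twist": 0},
    {"offset": [-0.033,0.018,0],"twist": 0},
    {"offset": [-0.033,0.018,0],"twist": 0},
    {"offset": [-0.033,0.018,0],"twist": 0}
  ]
}}

```text
time: 4.1
eef_pos: [0.6099, -0.1847, 0.1495]
tcp_rot: [0.707, 0.707, -0.0, -0.001]
contact_force: [-0.1, 0.1, -2.1]
opening: 0.266
finger_force: 39.9
```

```bash
python3 - <<'E'
from h import *
print(ctrl.get_state()['eef_pos'])
a=ctrl.read_camera('side')[100:340,200:520]; b=ctrl.read_camera('top')[130:370,260:580]
cv2.imwrite('pics/g2.png',np.hstack([cv2.resize(a,(400,300)),cv2.resize(b,(400,300))]))
E
```

```text
[ 0.60994296 -0.18470202  0.14950614]
```

View pics/g2.png

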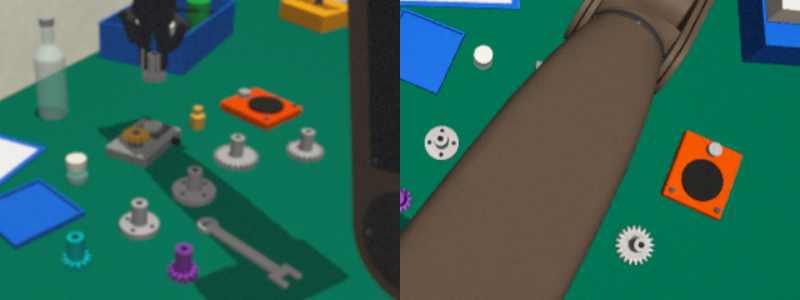

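The gear hangs in the gripper above the seat (side tile 153,70). Lowering it now.

{"fn": "step_arm", "kwargs": {
  "motion": [
    {"offset": [0,0.001,0.03],"twist": 0},
    {"offset": [0,0.001,0.06],"twist": 0},
    {"offset": [0,0.001,0.08],"twist": 0},
    {"offset": [0,0.001,0.087],"twist": 0},
    {"offset": [0,0.001,0.0925],"twist": 0},
    {"offset": [0,0.001,0.0925],"twist": 0},
    {"offset": [0,0.001,0.0925],"twist": 0}
  ]
}}

```text
time: 4.9
eef_pos: [0.6128, -0.1859, 0.0593]
tcp_rot: [0.707, 0.707, 0.0, 0.001]
contact_force: [0.2, -0.4, -2.1]
opening: 0.266
finger_force: 40.0
```

{"fn": "step_arm", "kwargs": {
  "motion": [
    {"offset": [0,0,0],"twist": 0},
    {"offset": [0,0,0],"twist": 0},
    {"offset": [0,0,0],"twist": 0},
    {"offset": [0,0,0],"twist": 0},
    {"offset": [0,0,0],"twist": 0}
  ],
  "gripper": 0.05
}}

```text
time: 5.4
eef_pos: [0.612, -0.1858, 0.0581]
tcp_rot: [0.707, 0.707, 0.0, 0.0]
contact_force: [0.5, 0.0, -0.4]
opening: 0.582
finger_force: 0.0
```

{"fn": "step_arm", "kwargs": {
  "motion": [
    {"offset": [0,0,-0.02],"twist": 0},
    {"offset": [0,0,-0.06],"twist": 0},
    {"offset": [0,0,-0.1],"twist": 0},
    {"offset": [0.05,-0.025,-0.1],"twist": 0},
    {"offset": [0.1,-0.05,-0.1],"twist": 0},
    {"offset": [0.145,-0.075,-0.1],"twist": 0},
    {"offset": [0.19,-0.1,-0.1],"twist": 0},
    {"offset": [0.235,-0.125,-0.1],"twist": 0},
    {"offset": [0.28,-0.15,-0.1],"twist": 0},
    {"offset": [0.32,-0.17,-0.1],"twist": 0},
    {"offset": [0.36,-0.195,-0.1],"twist": 0},
    {"offset": [0.4,-0.22,-0.1],"twist": 0}
  ]
}}

```text
time: 6.6
eef_pos: [0.3943, 0.2101, 0.1582]
tcp_rot: [0.707, 0.707, 0.001, 0.0]
contact_force: [0.4, 0.6, -0.0]
opening: 0.584
finger_force: 0.0
```

```bash
python3 - <<'E'
from h import *
print(ctrl.get_state()['eef_pos'])
a=ctrl.read_camera('side')[150:270,250:410]; b=ctrl.read_camera('top')
cv2.imwrite('pics/top1.png',b); b=b[150:270,330:490]
cv2.imwrite('pics/g3.png',np.hstack([cv2.resize(a,(400,300)),cv2.resize(b,(400,300))]))
E
```

```text
[0.39426635 0.21009364 0.15819673]
```

View pics/g3.png

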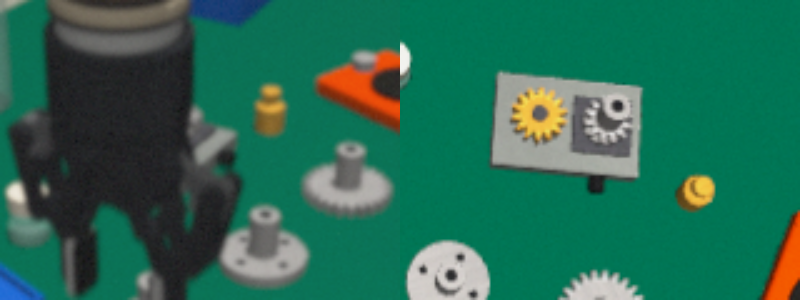

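Gear12 stands on the seat, with its hub top near top-image pixel (416.6,191.8).

```bash
cat >> h.py <<'E'
def go(x,y,z):
    from scipy.spatial.transform import Rotation as R
    s=ctrl.get_state(); print('tool offset',R.from_quat(s['tcp_rot']).inv().apply(np.array([x,y,z])-s['eef_pos']).round(4),s['eef_pos'].round(4))
E
python3 - <<'E'
from h import *
print(cast('top',[(416.6,191.8)],.076)); go(.354,.3065,.15)
im=cv2.imread('pics/top0.png')
E
```

```text
[[ 0.61313586 -0.18652401]]
tool offset [ 0.0943 -0.0373  0.0078] [0.392  0.2125 0.1576]
```

{"fn": "step_arm", "kwargs": {
  "motion": [
    {"offset": [0.04,-0.017,0],"twist": 0},
    {"offset": [0.08,-0.034,0.01],"twist": 0},
    {"offset": [0.0925,-0.0375,0.04],"twist": 0},
    {"offset": [0.0925,-0.0375,0.08],"twist": 0},
    {"offset": [0.0925,-0.0375,0.11],"twist": 0},
    {"offset": [0.0925,-0.0375,0.125],"twist": 0},
    {"offset": [0.0925,-0.0375,0.1325],"twist": 0},
    {"offset": [0.0925,-0.0375,0.1325],"twist": 0},
    {"offset": [0.0925,-0.0375,0.1325],"twist": 0}
  ]
}}

```text
time: 7.6
eef_pos: [0.3589, 0.3013, 0.0262]
tcp_rot: [0.707, 0.707, 0.001, 0.0]
contact_force: [0.1, -0.6, 0.3]
opening: 0.585
finger_force: 0.0
```

{"fn": "step_arm", "kwargs": {
  "motion": [
    {"offset": [0,0,0],"twist": 0},
    {"offset": [0,0,0],"twist": 0},
    {"offset": [0,0,0],"twist": 0},
    {"offset": [0,0,0],"twist": 0},
    {"offset": [0,0,0],"twist": 0},
    {"offset": [0,0,0],"twist": 0}
  ],
  "gripper": 0.0
}}

```text
time: 8.2
eef_pos: [0.3581, 0.3014, 0.0266]
tcp_rot: [0.707, 0.707, 0.0, -0.0]
contact_force: [-2.7, -1.1, 6.8]
opening: 0.268
finger_force: 39.4
```

{"fn": "step_arm", "kwargs": {
  "motion": [
    {"offset": [0,0,-0.02],"twist": 0},
    {"offset": [0,0,-0.06],"twist": 0},
    {"offset": [0,0,-0.1],"twist": 0},
    {"offset": [0.015,0.03,-0.11],"twist": 0},
    {"offset": [0.03,0.06,-0.11],"twist": 0},
    {"offset": [0.045,0.09,-0.11],"twist": 0},
    {"offset": [0.06,0.12,-0.11],"twist": 0},
    {"offset": [0.0745,0.144,-0.11],"twist": 0},
    {"offset": [0.0745,0.144,-0.11],"twist": 0},
    {"offset": [0.0745,0.144,-0.11],"twist": 0},
    {"offset": [0.0745,0.144,-0.11],"twist": 0}
  ]
}}

```text
time: 9.3
eef_pos: [0.5007, 0.3751, 0.1346]
tcp_rot: [0.707, 0.707, -0.001, -0.0]
contact_force: [0.5, -0.1, -2.6]
opening: 0.267
finger_force: 39.9
```

```bash
python3 - <<'E'
from h import *
go(.502,.376,.0755)
cv2.imwrite('pics/g4.png',ctrl.read_camera('side'))
go(.502,.376,.0755)
E
```

```text
tool offset [0.001  0.0014 0.0591] [0.5007 0.3751 0.1346]
tool offset [0.001  0.0014 0.0593] [0.5007 0.3751 0.1348]
```

View pics/g4.png

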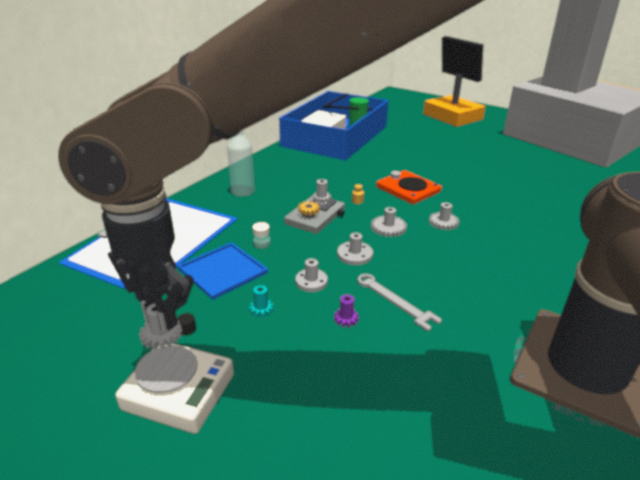

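Gear16 is held level at (160,335), just above the pan, and gear12 stands on the tester at (322,190). Lowering now.

{"fn": "step_arm", "kwargs": {
  "motion": [
    {"offset": [0.001,0.001,0.03],"twist": 0},
    {"offset": [0.001,0.001,0.048],"twist": 0},
    {"offset": [0.001,0.001,0.054],"twist": 0},
    {"offset": [0.001,0.001,0.059],"twist": 0},
    {"offset": [0.001,0.001,0.059],"twist": 0},
    {"offset": [0.001,0.001,0.059],"twist": 0}
  ]
}}

```text
time: 9.95
eef_pos: [0.5035, 0.377, 0.0776]
tcp_rot: [0.707, 0.707, 0.001, 0.0]
contact_force: [0.3, -0.1, -1.7]
opening: 0.264
finger_force: 40.0
```

{"fn": "step_arm", "kwargs": {
  "motion": [
    {"offset": [0,0,0],"twist": 0},
    {"offset": [0,0,0],"twist": 0},
    {"offset": [0,0,0],"twist": 0},
    {"offset": [0,0,0],"twist": 0},
    {"offset": [0,0,0],"twist": 0}
  ],
  "gripper": 0.05
}}

```text
time: 10.45
eef_pos: [0.503, 0.3767, 0.0766]
tcp_rot: [0.707, 0.707, 0.0, 0.0]
contact_force: [-0.1, -0.1, 0.1]
opening: 0.591
finger_force: 0.0
```

{"fn": "step_arm", "kwargs": {
  "motion": [
    {"offset": [0,0,-0.02],"twist": 0},
    {"offset": [0,0,-0.05],"twist": 0},
    {"offset": [0,0,-0.08],"twist": 0},
    {"offset": [-0.05,-0.01,-0.08],"twist": 0},
    {"offset": [-0.1,-0.03,-0.08],"twist": 0},
    {"offset": [-0.145,-0.04,-0.08],"twist": 0},
    {"offset": [-0.19,-0.05,-0.08],"twist": 0},
    {"offset": [-0.235,-0.06,-0.08],"twist": 0},
    {"offset": [-0.28,-0.07,-0.08],"twist": 0},
    {"offset": [-0.28,-0.07,-0.08],"twist": 0},
    {"offset": [-0.28,-0.07,-0.08],"twist": 0}
  ]
}}

```text
time: 11.55
eef_pos: [0.4331, 0.0958, 0.1566]
tcp_rot: [0.708, 0.706, 0.0, 0.0]
contact_force: [0.2, 0.1, -0.7]
opening: 0.583
finger_force: 0.0
```

```bash
python3 - <<'E'
from h import *
go(.353,-.2955,.15)
b=ctrl.read_camera('top'); cv2.imwrite('pics/top2.png',b)
a=ctrl.read_camera('side')
cv2.imwrite('pics/g5.png',np.hstack([cv2.resize(a[270:450,80:320],(400,300)),cv2.resize(b[150:270,80:240],(400,300))]))
E
```

```text
tool offset [-0.3916 -0.079   0.0064] [0.4331 0.0958 0.1566]
```

View pics/g5.png

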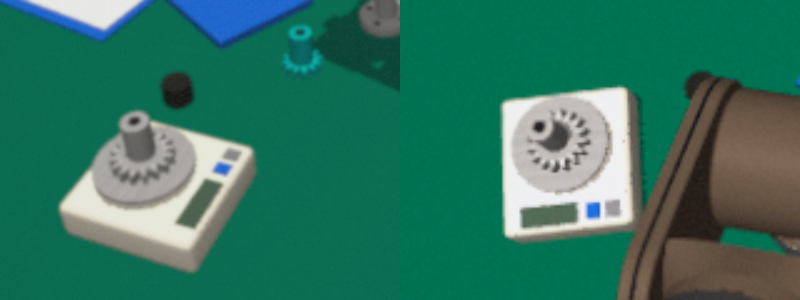

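Gear16 stands centred on the pan. Next is gear20.

{"fn": "step_arm", "kwargs": {
  "motion": [
    {"offset": [-0.045,0.01,0],"twist": 0},
    {"offset": [-0.09,0.015,0],"twist": 0},
    {"offset": [-0.135,0.015,0],"twist": 0},
    {"offset": [-0.18,0.01,0],"twist": 0},
    {"offset": [-0.22,0.0,0],"twist": 0},
    {"offset": [-0.26,-0.015,0],"twist": 0},
    {"offset": [-0.3,-0.035,0],"twist": 0},
    {"offset": [-0.34,-0.055,0],"twist": 0},
    {"offset": [-0.37,-0.07,0],"twist": 0},
    {"offset": [-0.391,-0.08,0],"twist": 0},
    {"offset": [-0.391,-0.08,0],"twist": 0},
    {"offset": [-0.391,-0.08,0],"twist": 0}
  ]
}}

```text
time: 12.85
eef_pos: [0.3538, -0.2937, 0.1561]
tcp_rot: [0.707, 0.707, 0.0, -0.0]
contact_force: [-0.4, 0.4, -0.8]
opening: 0.586
finger_force: 0.0
```

```bash
python3 - <<'E'
from h import *
go(.353,-.2955,.025)
E
```

```text
tool offset [-0.002  -0.0008  0.1311] [ 0.3538 -0.2937  0.1561]
```

{"fn": "step_arm", "kwargs": {
  "motion": [
    {"offset": [-0.002,-0.001,0.04],"twist": 0},
    {"offset": [-0.002,-0.001,0.08],"twist": 0},
    {"offset": [-0.002,-0.001,0.11],"twist": 0},
    {"offset": [-0.002,-0.001,0.13],"twist": 0},
    {"offset": [-0.002,-0.001,0.13],"twist": 0},
    {"offset": [-0.002,-0.001,0.13],"twist": 0}
  ]
}}

```text
time: 13.45
eef_pos: [0.3528, -0.2953, 0.0265]
tcp_rot: [0.706, 0.708, 0.0, -0.0]
contact_force: [-0.8, -0.5, 1.1]
opening: 0.585
finger_force: 0.0
```

{"fn": "step_arm", "kwargs": {
  "motion": [
    {"offset": [0,0,0],"twist": 0},
    {"offset": [0,0,0],"twist": 0},
    {"offset": [0,0,0],"twist": 0},
    {"offset": [0,0,0],"twist": 0},
    {"offset": [0,0,0],"twist": 0},
    {"offset": [0,0,0],"twist": 0}
  ],
  "gripper": 0.0,
  "grip_force": 50
}}

```text
time: 14.05
eef_pos: [0.3532, -0.2973, 0.0281]
tcp_rot: [0.707, 0.707, 0.0, 0.002]
contact_force: [1.6, 3.3, 6.3]
opening: 0.263
finger_force: 49.5
```

{"fn": "step_arm", "kwargs": {
  "motion": [
    {"offset": [0,0,-0.02],"twist": 0},
    {"offset": [0,0,-0.06],"twist": 0},
    {"offset": [0,0,-0.09],"twist": 0},
    {"offset": [-0.03,0.035,-0.09],"twist": 0},
    {"offset": [-0.06,0.07,-0.09],"twist": 0},
    {"offset": [-0.085,0.1,-0.09],"twist": 0},
    {"offset": [-0.102,0.125,-0.09],"twist": 0},
    {"offset": [-0.102,0.125,-0.09],"twist": 0},
    {"offset": [-0.102,0.125,-0.09],"twist": 0},
    {"offset": [-0.102,0.125,-0.09],"twist": 0}
  ]
}}

```text
time: 15.05
eef_pos: [0.4757, -0.3972, 0.1151]
tcp_rot: [0.707, 0.707, 0.0, -0.002]
contact_force: [-0.8, 0.6, -3.1]
opening: 0.267
finger_force: 50.2
```

```bash
python3 - <<'E'
from h import *
go(.478,-.3985,.052)
cv2.imwrite('pics/g6.png',ctrl.read_camera('side')[80:320,280:600])
go(.478,-.3985,.052)
E
```

```text
tool offset [-0.0015  0.0025  0.0631] [ 0.4757 -0.3972  0.1151]
tool offset [-0.0013  0.0024  0.0635] [ 0.4757 -0.3973  0.1155]
```

View pics/g6.png

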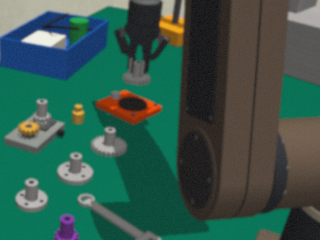

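Gear20 is held at crop (137,75), above the pad at (130,103). Lowering now.

{"fn": "step_arm", "kwargs": {
  "motion": [
    {"offset": [-0.001,0.002,0.03],"twist": 0},
    {"offset": [-0.001,0.002,0.05],"twist": 0},
    {"offset": [-0.001,0.002,0.058],"twist": 0},
    {"offset": [-0.001,0.002,0.063],"twist": 0},
    {"offset": [-0.001,0.002,0.063],"twist": 0},
    {"offset": [-0.001,0.002,0.063],"twist": 0}
  ]
}}

```text
time: 15.7
eef_pos: [0.4794, -0.4, 0.0546]
tcp_rot: [0.707, 0.707, -0.0, 0.001]
contact_force: [0.4, 0.3, -4.1]
opening: 0.266
finger_force: 50.4
```

{"fn": "step_arm", "kwargs": {
  "motion": [
    {"offset": [0,0,0],"twist": 0},
    {"offset": [0,0,0],"twist": 0},
    {"offset": [0,0,0],"twist": 0},
    {"offset": [0,0,0],"twist": 0},
    {"offset": [0,0,0],"twist": 0}
  ],
  "gripper": 0.05
}}

```text
time: 16.2
eef_pos: [0.4791, -0.3996, 0.0537]
tcp_rot: [0.707, 0.707, -0.0, 0.0]
contact_force: [0.4, 0.2, 1.0]
opening: 0.583
finger_force: 0.0
```

{"fn": "step_arm", "kwargs": {
  "motion": [
    {"offset": [0,0,-0.02],"twist": 0},
    {"offset": [0,0,-0.05],"twist": 0},
    {"offset": [0,0,-0.09],"twist": 0},
    {"offset": [0.04,-0.005,-0.1],"twist": 0},
    {"offset": [0.085,-0.01,-0.1],"twist": 0},
    {"offset": [0.13,-0.02,-0.1],"twist": 0},
    {"offset": [0.17,-0.028,-0.1],"twist": 0},
    {"offset": [0.193,-0.032,-0.1],"twist": 0},
    {"offset": [0.193,-0.032,-0.1],"twist": 0},
    {"offset": [0.193,-0.032,-0.1],"twist": 0},
    {"offset": [0.193,-0.032,-0.1],"twist": 0}
  ]
}}

```text
time: 17.3
eef_pos: [0.4474, -0.2075, 0.1537]
tcp_rot: [0.707, 0.707, -0.0, 0.001]
contact_force: [-0.3, 0.4, -0.2]
opening: 0.585
finger_force: 0.0
```

```bash
python3 - <<'E'
from h import *
go(.447,-.2045,.025)
b=ctrl.read_camera('top'); a=ctrl.read_camera('side')
cv2.imwrite('pics/g7.png',np.hstack([cv2.resize(a[120:300,280:520],(400,300)),cv2.resize(b[210:330,420:580],(400,300))]))
E
```

```text
tool offset [ 0.0031 -0.0005  0.1287] [ 0.4474 -0.2075  0.1537]
```

View pics/g7.png

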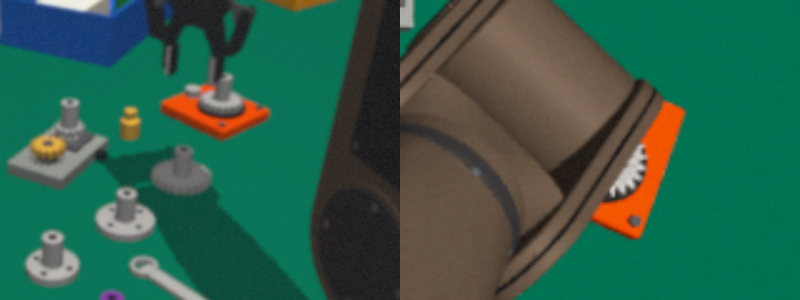

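Gear20 sits on the pad at (222,103). Next is gear24.

{"fn": "step_arm", "kwargs": {
  "motion": [
    {"offset": [0.003,0,0.04],"twist": 0},
    {"offset": [0.003,0,0.08],"twist": 0},
    {"offset": [0.003,0,0.11],"twist": 0},
    {"offset": [0.003,0,0.128],"twist": 0},
    {"offset": [0.003,0,0.128],"twist": 0},
    {"offset": [0.003,0,0.128],"twist": 0}
  ]
}}

```text
time: 18.0
eef_pos: [0.4472, -0.2041, 0.0255]
tcp_rot: [0.707, 0.707, -0.0, -0.0]
contact_force: [0.6, 0.9, 0.7]
opening: 0.586
finger_force: 0.0
```

{"fn": "step_arm", "kwargs": {
  "motion": [
    {"offset": [0,0,0],"twist": 0},
    {"offset": [0,0,0],"twist": 0},
    {"offset": [0,0,0],"twist": 0},
    {"offset": [0,0,0],"twist": 0},
    {"offset": [0,0,0],"twist": 0},
    {"offset": [0,0,0],"twist": 0}
  ],
  "gripper": 0.0,
  "grip_force": 60
}}

```text
time: 18.6
eef_pos: [0.448, -0.2044, 0.0272]
tcp_rot: [0.707, 0.707, -0.0, 0.002]
contact_force: [-1.5, -1.9, 6.4]
opening: 0.267
finger_force: 59.4
```

{"fn": "step_arm", "kwargs": {
  "motion": [
    {"offset": [0,0,-0.02],"twist": 0},
    {"offset": [0,0,-0.06],"twist": 0},
    {"offset": [0,0,-0.1],"twist": 0},
    {"offset": [0.02,0.012,-0.13],"twist": 0},
    {"offset": [0.055,0.033,-0.14],"twist": 0},
    {"offset": [0.095,0.056,-0.14],"twist": 0},
    {"offset": [0.135,0.08,-0.14],"twist": 0},
    {"offset": [0.175,0.104,-0.14],"twist": 0},
    {"offset": [0.215,0.127,-0.14],"twist": 0},
    {"offset": [0.25,0.148,-0.14],"twist": 0},
    {"offset": [0.285,0.169,-0.14],"twist": 0},
    {"offset": [0.31,0.184,-0.14],"twist": 0}
  ]
}}

```text
time: 19.8
eef_pos: [0.6307, 0.1093, 0.1637]
tcp_rot: [0.707, 0.708, -0.0, -0.001]
contact_force: [0.5, -1.3, -4.0]
opening: 0.262
finger_force: 60.0
```

{"fn": "step_arm", "kwargs": {
  "motion": [
    {"offset": [0.016,0.009,0],"twist": 0},
    {"offset": [0.016,0.009,0],"twist": 0},
    {"offset": [0.016,0.009,0],"twist": 0},
    {"offset": [0.016,0.009,0],"twist": 0}
  ]
}}

```text
time: 20.2
eef_pos: [0.639, 0.1219, 0.1644]
tcp_rot: [0.707, 0.707, -0.001, -0.001]
contact_force: [0.3, -0.4, -3.7]
opening: 0.261
finger_force: 60.0
```

```bash
python3 - <<'E'
from h import *
cv2.imwrite('pics/g8.png',ctrl.read_camera('side')); go(.640,.122,.0325)
E
```

```text
tool offset [0.0003 0.001  0.1322] [0.6392 0.1217 0.1647]
```

View pics/g8.png

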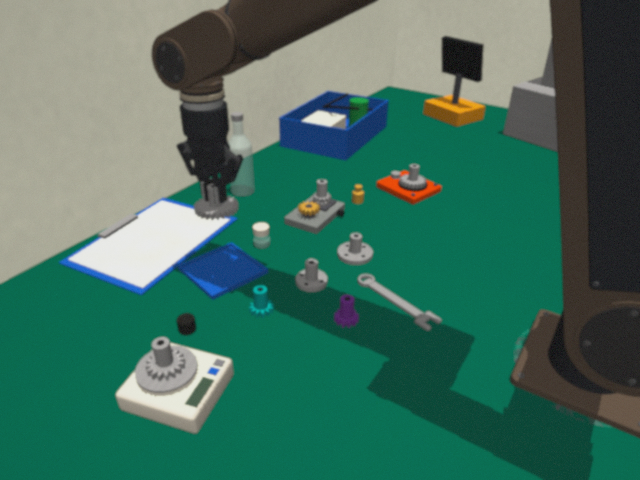

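Gear24 hangs at (215,207), above the tray at (225,268), and the other three gears are in place. Lowering now.

{"fn": "step_arm", "kwargs": {
  "motion": [
    {"offset": [0,0.001,0.045],"twist": 0},
    {"offset": [0,0.001,0.085],"twist": 0},
    {"offset": [0,0.001,0.115],"twist": 0},
    {"offset": [0,0.001,0.126],"twist": 0},
    {"offset": [0,0.001,0.132],"twist": 0},
    {"offset": [0,0.001,0.132],"twist": 0},
    {"offset": [0,0.001,0.132],"twist": 0}
  ]
}}

```text
time: 20.95
eef_pos: [0.6427, 0.1225, 0.0357]
tcp_rot: [0.707, 0.707, 0.001, 0.001]
contact_force: [0.3, 0.4, -3.2]
opening: 0.264
finger_force: 59.9
```

{"fn": "step_arm", "kwargs": {
  "motion": [
    {"offset": [0,0,0],"twist": 0},
    {"offset": [0,0,0],"twist": 0},
    {"offset": [0,0,0],"twist": 0},
    {"offset": [0,0,0],"twist": 0},
    {"offset": [0,0,0],"twist": 0}
  ],
  "gripper": 0.05
}}

```text
time: 21.45
eef_pos: [0.6412, 0.1227, 0.0338]
tcp_rot: [0.707, 0.707, 0.0, 0.0]
contact_force: [0.2, -0.5, -0.5]
opening: 0.586
finger_force: 0.0
```

{"fn": "step_arm", "kwargs": {
  "motion": [
    {"offset": [0,0,-0.02],"twist": 0},
    {"offset": [0,0,-0.06],"twist": 0},
    {"offset": [0,0,-0.1],"twist": 0},
    {"offset": [0,0,-0.14],"twist": 0},
    {"offset": [0.03,-0.03,-0.17],"twist": 0},
    {"offset": [0.06,-0.06,-0.17],"twist": 0},
    {"offset": [0.1,-0.09,-0.17],"twist": 0},
    {"offset": [0.14,-0.12,-0.17],"twist": 0},
    {"offset": [0.18,-0.15,-0.17],"twist": 0},
    {"offset": [0.18,-0.15,-0.17],"twist": 0},
    {"offset": [0.18,-0.15,-0.17],"twist": 0}
  ]
}}

```text
time: 22.55
eef_pos: [0.4902, 0.3034, 0.2034]
tcp_rot: [0.706, 0.708, 0.0, 0.0]
contact_force: [-0.4, 0.1, -0.3]
opening: 0.583
finger_force: 0.0
```

```bash
python3 - <<'E'
from h import *
cv2.imwrite('pics/g9.png',ctrl.read_camera('top')); print(ctrl.get_state()['eef_pos'],ctrl.get_state()['time'])
E
```

```text
[0.4910441  0.30258775 0.20345398] 22.6
```

View pics/g9.png

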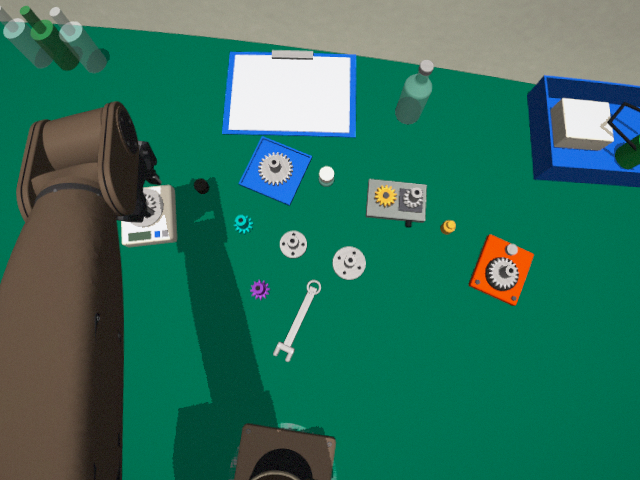

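The top view shows all four gears centred: tray (276,168), seat (413,197), pad (503,273) and pan (147,208). The flanges have not moved and the arm is clear.

```bash
python3 -c "
from plant import ctrl
print(ctrl.sign_off())"
```

```text
the job is handed in; nothing more can be done
None
```

All four gears were set on their stations in order from smallest to largest, the flanges were left untouched, and the job was handed in at about 22.6 s; the sign-off returned no verdict.

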